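# Flex two hinged clamps and send the seized one to repair

## Task

Two hinged hold-down clamps stand on the cork stock mat. Flex each one by pressing its raised arm down, firmly enough to take up any play: a free arm folds down well towards level, a seized arm barely gives. Then stand the seized clamp upright in the steel repair tray and leave the free one standing on the stock mat, its arm down.

Things in the scene. Friction and masses are not known exactly. Their poses are not given: they have to be found in the camera images.
- clamp_1: hinged steel clamp, loose, 0.25-0.5 kg, free or seized (one of each, alike to the eye). Origin: centre of underside of the foot plate, z up. Plate 110 (x) x 50 (y) x 8 mm. Bracket of two cheeks to grip and carry it by, fingers closing along y: 30 mm wide in y, 34 long, centred at x = -25 mm, top 52 mm above the underside. The arm hinges on a pin at x = -25, z = 40 mm and points to +x.
- clamp_2: hinged steel clamp, loose, 0.25-0.5 kg, free or seized (one of each, alike to the eye). Origin: centre of underside of the foot plate, z up. Plate 110 (x) x 50 (y) x 8 mm. Bracket of two cheeks to grip and carry it by, fingers closing along y: 30 mm wide in y, 34 long, centred at x = -25 mm, top 52 mm above the underside. The arm hinges on a pin at x = -25, z = 40 mm and points to +x.
- clamp_1_arm (a joint): clamp_1's arm (rad): 0 = as found, rising 28 degrees; grows as it is pressed down. Black grip 18 mm thick, 27 to 73 mm from the pin along the arm, tip 82 mm above the underside. Press down on it 52 mm ahead of the pin: 1.5 to 2 N moves it. A free arm folds to 0.49 (level, grip's top 49 mm above the underside) and stays put; a seized one has 0.05 of play, then stops dead.
- clamp_2_arm (a joint): clamp_2's arm (rad): 0 = as found, rising 28 degrees; grows as it is pressed down. Black grip 18 mm thick, 27 to 73 mm from the pin along the arm, tip 82 mm above the underside. Press down on it 52 mm ahead of the pin: 1.5 to 2 N moves it. A free arm folds to 0.49 (level, grip's top 49 mm above the underside) and stays put; a seized one has 0.05 of play, then stops dead.
- repair_tray: open steel repair tray, fixed, empty. Origin: centre of its underside, z up. Outside 200 (x) x 150 (y) x 30 mm high, walls and floor 4 mm.
- stock_mat: cork stock mat, fixed on the bench, 220 (x) x 320 (y) x 4 mm. Origin: centre of its underside. The clamps stand on it; a small brass weight (36 mm, 40 mm tall) and a brass fitting stand between them and are left alone.

How it is judged:
By the outcome, as a careful person would: the job done as asked, in the order asked, and still so for the second after the job is handed in, with the robot touching nothing.
It also fails if it takes over 48 s, if anything falls off the work surface, if the arm or the gripper's body presses on something with over 40 N, if the wrist force passes 120 N, or if a joint passes its speed limit or range.

## Robot

A 7-joint arm with a two-finger parallel gripper is mounted at the origin on a cart in front of the work surface, level with it; the furniture and walls round the work are solid. World frame = base frame: x ahead of the robot, y to its left, z up, the work surface at z = 0. Lengths are in m, angles in rad, forces in N, time in s.
With the tool pointing down it reaches from about 0.425 to 1.025 m from the base axis. Payload 9.4 kg.
Tool frame: the origin (TCP) lies midway between the tips of the shut fingers; the grasp point (between the pads) lies 19 mm behind it; x points along the fingers, y is the direction in which the jaws open and shut, and the axes are right-handed (so a half turn about x gives the same grasp; the last joint's range is limited). The gripper opens to 85 mm and grips with 20 to 120 N. Pads are 22 mm wide; open, the fingers measure 114 mm over their backs; the gripper's body (76 mm by 85 mm) begins 54 mm behind the grasp point. The pads swing forward as they close: fully open they stand 13 mm farther back than shut.
Start: joints at [-1.247, 0.599, -0.003, 1.599, 0.002, 0.943, -0.08], TCP at [0.283, 0.668, 0.231] pointing down, gripper open.
Joint ranges: [-2.57, 2.57], [-0.35, 1.97], [-1.29, 1.29], [0.11, 2.56], [-1.05, 4.19], [0.11, 1.86], [-2.63, 2.63]. Speed limits (rad/s): [2.22, 2.22, 3.01, 3.01, 3.14, 3.14, 3.14].

## Interface

Orientations are given as a 3x3 rotation matrix whose columns are the frame's x, y, z axes.
In Python, from bench import ctrl, eyes, job gives the robot as it stands. The module is installed in compiled form; this text tells all that it offers.
- The arm moves only by the tool step_arm, never from a script. Its arguments are lists of equal length, an entry for each row: "rotation": the turn, a rotation vector about the tool's x, y, z in degrees, a list of three; "delta_pos": the shift along the tool's x, y, z in m, a list of three; "jaw": the opening, from -1 (shut) to 1 (fully open). In form: {"rotation": [[rx, ry, rz], ...], "delta_pos": [[dx, dy, dz], ...], "jaw": [jaw, ...]}. A call has exactly 5 rows; each row is the pose to reach, as a shift and turn from the pose commanded when the call began, along the tool's axes at that moment; what a row does not reach only later rows make up. A row lasts 1/10 s, in which the tool goes at most 50 mm and 8.59 degrees, less where a joint would pass 70% of its speed; a pose out of reach is approached as far as the arm can. A call with a gripper value outside its range is refused whole. The fingers move at their own pace and stop on an object; "squeeze" is the grip in N (left out, the last holds). Time passes only in rows, so rows that repeat a pose let the fingers close, or fill a call up. It gives the time, the measured TCP pose, the force and the opening at its end, in the units of the state.
- ctrl.read_state(): the state, without advancing time (a new reading comes with each control period).
- eyes.snapshot(name): name is "side" or "top" or "wrist"; returns the picture (400x640x3 uint8, red, green, blue); there is no depth.
- eyes.camera_info(name): a dict with "fov_y" (degrees; the focal length in pixels is half the picture's height over the tangent of half this angle, whatever the lens; pixels are square), "cx", "cy" (the principal point, pixels), "xyz" and "orientation" of the camera in the world; the wrist camera has in their place "hand_eye" (4x4, takes a point from camera to tool coordinates, whose origin is the TCP and whose axes are the tool frame's). Camera axes: x right, y down, z forward; pixel columns grow to the right and rows downward; lengths in m; the calibration is good to about 2 mm. A picture is of the moment at which its call begins: read the wrist's pose just before it. camera_info takes no time and is no camera call.
- job.hand_in(): hands the job in, once; it reports no verdict.
The state is a dict: "time": time; "qpos": joint angles; "dq": joint speeds; "tau": joint torques, N m; "ee_pos": TCP position; "ee_rot": TCP orientation; "contact_force": force on the tool from outside, world axes, zero at the start; "wrist_torque": the same for the moment, N m; "gripper_width": opening from 0.0 (shut) to 1.0 (fully open).
Only numpy, scipy, OpenCV 4.12 (cv2) and the standard library are available. Lean on these libraries where they do the work, as an engineer would, in place of code of your own. Each camera call takes 0.05 s, during which the arm holds its last target. There are 200 camera calls.

## Working session

There is one attempt and no reset: what is moved stays moved. The work goes in short steps, Python scripts to look and compute and a tool call to move; the robot and the scene stay as the last step left them, time stands still between calls to the robot, and variables do not carry over. Pictures are saved under pics/ and viewed, about 8 in all and at most 12, crops included, and the job is handed in when it is done.

Besides the shell and the picture viewer there is one more tool, called after ">>>" as a command line: name --argument value ..., lists and objects as JSON in quotes. step_arm: Moves the arm, as the interface text tells. Its arguments: {"type":"object","properties":{"rotation":{"type":"array"},"delta_pos":{"type":"array"},"jaw":{"type":"array"},"squeeze":{"type":"number"}},"required":["rotation","delta_pos","jaw"]}

```bash
mkdir -p pics; cat > h.py <<'E'
import numpy as np, cv2
from bench import ctrl, eyes, job
def save(n,f):
    im=eyes.snapshot(n); cv2.imwrite('pics/'+f,im[:,:,::-1]); return im
E
python3 - <<'E'
from h import *
for n in('side','top'):
    save(n,n+'0.png'); print(n,eyes.camera_info(n))
print(eyes.camera_info('wrist')); s=ctrl.read_state(); print(s)
E
```

```text
side {'fov_y': 54.57868978040308, 'cx': 320.73833491970646, 'cy': 202.3397482728347, 'xyz': array([ 0.54526724, -0.72962258,  0.60329554]), 'orientation': array([[ 0.99932534,  0.03463333, -0.01222305],
       [ 0.03117163, -0.62382377,  0.78094317],
       [ 0.01942163, -0.7807973 , -0.62448248]])}
top {'fov_y': 55.27661232848146, 'cx': 321.8289146136329, 'cy': 200.92905667712316, 'xyz': array([ 0.40389981, -0.08379595,  0.89763653]), 'orientation': array([[ 0.02579847, -0.9807174 ,  0.19372096],
       [-0.99946048, -0.02136377,  0.02494689],
       [-0.02032724, -0.19426004, -0.98073944]])}
{'fov_y': 64.57693079916376, 'cx': 316.79304177235787, 'cy': 199.23433023313748, 'hand_eye': array([[ 8.72070973e-04, -2.71293961e-01,  9.62496143e-01,
        -1.42252818e-01],
       [ 9.99999612e-01,  3.59896341e-04, -8.04608866e-04,
        -9.74027629e-05],
       [-1.28113313e-04,  9.62496471e-01,  2.71294170e-01,
        -6.90426133e-02],
       [ 0.00000000e+00,  0.00000000e+00,  0.00000000e+00,
         1.00000000e+00]])}
{'time': 0.1, 'qpos': array([-1.24669679,  0.60007224, -0.00255789,  1.60002724,  0.00181451,
        0.94293078, -0.07979431]), 'dq': array([ 0.00058271, -0.00225589,  0.00121874, -0.00133287,  0.0008113 ,
       -0.00135462,  0.00122123]), 'tau': array([ 4.79599272e-03, -7.77987957e+01,  1.56965084e+00, -2.58621812e+01,
        1.26210219e-02,  5.44302326e-03,  8.23805237e-06]), 'ee_pos': array([0.28270519, 0.66715432, 0.23049161]), 'ee_rot': array([[-4.31426699e-04,  3.90076374e-01,  9.20782404e-01],
       [-1.36913800e-03,  9.20781396e-01, -3.90076589e-01],
       [-9.99998970e-01, -1.42896763e-03,  1.36818708e-04]]), 'contact_force': array([0.92873736, 0.60045398, 0.34280972]), 'wrist_torque': array([ 0.01355622, -0.01219282, -0.02231304]), 'gripper_width': 1.0014115064845548}
```

View pics/top0.png

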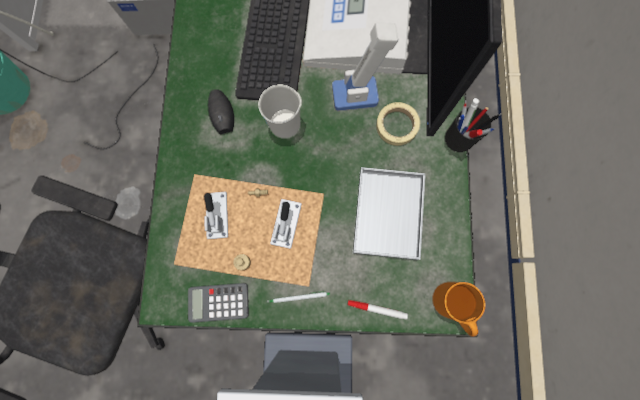

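View pics/side0.png

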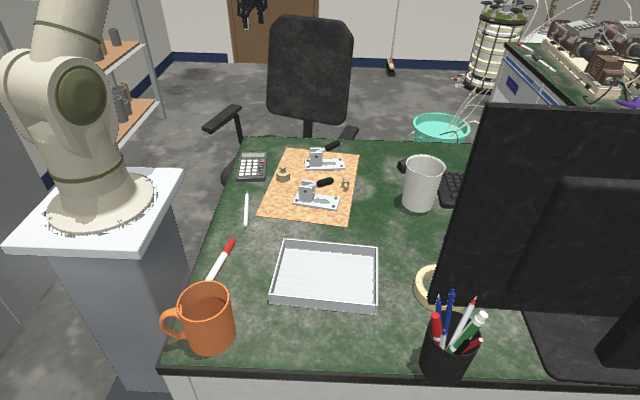

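The top view (up = +x, left = +y) shows clamp A at about (214,215) and clamp B at about (286,223), both with their arms towards +x. The brass weight is at (242,262), the fitting at (259,192), and the tray at about (390,213). The side view agrees.

```bash
cat >> h.py <<'E'
def ray(n,uv):
    c=eyes.camera_info(n); f=200/np.tan(np.radians(c['fov_y']/2))
    d=np.array([(uv[0]-c['cx'])/f,(uv[1]-c['cy'])/f,1.]); return np.array(c['xyz']),c['orientation']@d
def plane(n,uv,z):
    o,d=ray(n,uv); return o+d*(z-o[2])/d[2]
def proj(n,p):
    c=eyes.camera_info(n); f=200/np.tan(np.radians(c['fov_y']/2))
    q=c['orientation'].T@(np.array(p)-c['xyz']); return np.array([c['cx']+f*q[0]/q[2],c['cy']+f*q[1]/q[2]])
E
python3 - <<'E'
from h import *
im=cv2.imread('pics/top0.png'); hsv=cv2.cvtColor(im,cv2.COLOR_BGR2HSV)
cr=cv2.resize(im[165:290,170:330],None,fx=5,fy=4.8,interpolation=cv2.INTER_CUBIC) if 0 else cv2.resize(im[170:285,172:328],None,fx=5,fy=5,interpolation=cv2.INTER_CUBIC)
cv2.imwrite('pics/crop0.png',cr)
m=((hsv[...,1]<50)).astype(np.uint8)
for nm,(a,b,c,d),z in(('A',(195,240,186,246),.012),('B',(262,310,192,252),.012),('tray',(340,440,155,270),.03)):
    mm=np.zeros_like(m); mm[c:d,a:b]=m[c:d,a:b]
    cs,_=cv2.findContours(mm,cv2.RETR_EXTERNAL,cv2.CHAIN_APPROX_NONE); k=max(cs,key=cv2.contourArea)
    r=cv2.minAreaRect(k); bx=cv2.boxPoints(r)
    w=np.array([plane('top',q,z) for q in bx]); print(nm,r,bx.round(1).tolist()); print(w.round(4).tolist(),'ctr',w.mean(0).round(4),'sides',np.linalg.norm(w[0]-w[1]),np.linalg.norm(w[1]-w[2]))
for q in((194,176),(324,192),(310,284),(176,266)): print('mat',plane('top',q,.004).round(3))
E
```

```text
A ((215.5, 215.0), (46.0, 23.0), 90.0) [[204.0, 192.0], [227.0, 192.0], [227.0, 238.0], [204.0, 238.0]]
[[0.5945, 0.221, 0.012], [0.5956, 0.1657, 0.012], [0.4859, 0.1575, 0.012], [0.4847, 0.2115, 0.012]] ctr [0.5402 0.1889 0.012 ] sides 0.05528298683303712 0.10999361372737905
B ((285.52496337890625, 223.14599609375), (21.54810333251953, 47.41360855102539), 13.495734214782715) [[269.5, 243.6999969482422], [280.6000061035156, 197.60000610351562], [301.5, 202.60000610351562], [290.5, 248.6999969482422]]
[[0.4751, 0.0575, 0.012], [0.5848, 0.0369, 0.012], [0.5737, -0.0134, 0.012], [0.4647, 0.0083, 0.012]] ctr [0.5246 0.0223 0.012 ] sides 0.11159362486652066 0.05143398505927028
tray ((389.5, 212.0), (114.0, 99.0), 90.0) [[340.0, 155.0], [439.0, 155.0], [439.0, 269.0], [340.0, 269.0]]
[[0.6872, -0.1019, 0.03], [0.6916, -0.3351, 0.03], [0.4267, -0.3262, 0.03], [0.4211, -0.1063, 0.03]] ctr [ 0.5567 -0.2174  0.03  ] sides 0.23320189817517026 0.26508295290832184
mat [0.635 0.252 0.004]
mat [ 0.602 -0.066  0.004]
mat [ 0.386 -0.039  0.004]
mat [0.419 0.274 0.004]
```

View pics/crop0.png

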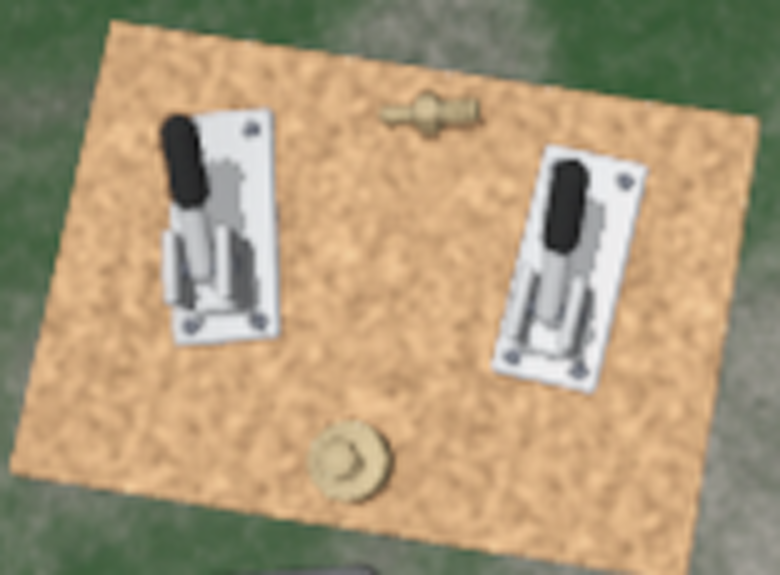

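The crop shows these corners. Clamp A plate: (271,108), (281,336), (177,346), with the fourth hidden by the grip. Clamp B plate: (545,145), (647,166), (595,391), (492,372). Next I'll compute the poses and locate the tray rim corners.

```bash
python3 - <<'E'
from h import *
P=lambda c:plane('top',(172+c[0]/5-.4,170+c[1]/5-.4),.012)
A=[P(c) for c in((271,108),(281,336),(177,346))]
B=[P(c) for c in((545,145),(647,166),(595,391),(492,372))]
def rep(n,rt,rb,lb):
    d=rt-rb; c=(rt+lb)/2; print(n,'c',c.round(4),'len',np.linalg.norm(d).round(4),np.linalg.norm(lb-rb).round(4),'yaw',np.degrees(np.arctan2(d[1],d[0])).round(2),'yaw2',np.degrees(np.arctan2(*(-(lb-rb)[0],(lb-rb)[1]))).round(2))
    return c
rep('A',*A); c=rep('B',B[1],B[2],B[3]); print(sum(B)/4)
im=cv2.imread('pics/top0.png'); hsv=cv2.cvtColor(im,cv2.COLOR_BGR2HSV)
m=((hsv[...,1]<60)&(hsv[...,2]>120)).astype(np.uint8); m=cv2.morphologyEx(m,cv2.MORPH_OPEN,np.ones((5,5)))
cs,_=cv2.findContours(m,0,cv2.CHAIN_APPROX_NONE)
k=[k for k in cs if cv2.pointPolygonTest(k,(390,213),False)>0][0]
q=cv2.approxPolyDP(k,6,True)[:,0]; print(q.tolist()); w=np.array([plane('top',p,.03) for p in q]); print(w.round(3), w.mean(0),np.linalg.norm(w-np.roll(w,1,0),axis=1))
# side check: project plate-top clamp centres & tray
for n,p in(('A',(A[0]+A[2])/2),('B',c),('tray',w.mean(0))): print(n,proj('side',p).round(1))
E
```

```text
A c [0.5402 0.1865 0.012 ] len 0.1095 0.0488 yaw 6.74 yaw2 6.85
B c [0.5238 0.0221 0.012 ] len 0.1083 0.0488 yaw -10.75 yaw2 -8.96
[0.52421127 0.02223353 0.012     ]
[[360, 172], [354, 252], [416, 258], [420, 177]]
[[ 0.646 -0.15   0.03 ]
 [ 0.46  -0.137  0.03 ]
 [ 0.45  -0.276  0.03 ]
 [ 0.637 -0.289  0.03 ]] [ 0.54821533 -0.2129712   0.03      ] [0.14005929 0.18719853 0.13902422 0.18795503]
A [325. 163.]
B [316.9 199.1]
tray [324.8 266.2]
```

>>> step_arm --rotation '[[-6,0,0],[-12,0,0],[-18,0,0],[-24,0,0],[-29.8,0,0]]' --delta_pos '[[0.0,-0.0296,0.0403],[0.0,-0.059,0.0806],[0.0,-0.0887,0.121],[0.0,-0.1183,0.1613],[0.01,-0.1478,0.2016]]' --jaw '[-1,-1,-1,-1,-1]'

```text
time: 0.6
ee_pos: [0.4114, 0.4522, 0.2222]
ee_rot: [[0.001, -0.123, 0.992], [0.001, 0.992, 0.123], [-1.0, 0.001, 0.001]]
contact_force: [0.8, 0.6, -0.1]
gripper_width: 0.145
```

```bash
cat >> h.py <<'E'
def go(p,yaw=None,pr=True):
    s=ctrl.read_state(); R=s['ee_rot']; d=R.T@(np.array(p)-s['ee_pos'])
    y=np.degrees(np.arctan2(R[1,2],R[0,2]))
    print('t',round(s['time'],2),'pos',s['ee_pos'].round(4),'yaw',y.round(2),'tilt',R[2].round(3),'F',s['contact_force'].round(2),'w',round(s['gripper_width'],3),'delta',d.round(4),'rot x',None if yaw is None else -(yaw-y).round(2))
E
python3 -c "
from h import *
go((.567,.190,.12),6.8)"
```

```text
t 0.6 pos [0.4114 0.4522 0.2222] yaw 7.09 tilt [-1.     0.001  0.001] F [ 0.85  0.58 -0.08] w 0.145 delta [ 0.1021 -0.2795  0.1219] rot x 0.29
```

>>> step_arm --rotation '[[0,0,0],[0,0,0],[0,0,0],[0.3,0,0],[0.3,0,0]]' --delta_pos '[[0.0,-0.044,0.0195],[0.0,-0.088,0.039],[0.0,-0.132,0.0585],[0.005,-0.176,0.078],[0.01,-0.22,0.0975]]' --jaw '[-1,-1,-1,-1,-1]'

```text
time: 1.1
ee_pos: [0.534, 0.245, 0.2114]
ee_rot: [[0.0, -0.114, 0.994], [0.0, 0.994, 0.114], [-1.0, -0.0, 0.0]]
contact_force: [0.5, 0.6, -0.2]
gripper_width: 0.002
```

```bash
python3 -c "
from h import *
go((.567,.190,.095),6.8)"
```

```text
t 1.1 pos [0.534  0.245  0.2114] yaw 6.53 tilt [-1. -0.  0.] F [ 0.52  0.57 -0.18] w 0.002 delta [ 0.1164 -0.0584  0.0265] rot x -0.27
```

>>> step_arm --rotation '[[0,0,0],[0,0,0],[-0.2,0,0],[-0.2,0,0],[-0.2,0,0]]' --delta_pos '[[0.02,-0.03,0.013],[0.05,-0.0565,0.0255],[0.08,-0.0575,0.026],[0.1,-0.0575,0.026],[0.107,-0.0575,0.026]]' --jaw '[-1,-1,-1,-1,-1]'

```text
time: 1.6
ee_pos: [0.5646, 0.1919, 0.1022]
ee_rot: [[-0.003, -0.117, 0.993], [-0.001, 0.993, 0.117], [-1.0, -0.001, -0.004]]
contact_force: [-0.6, 0.4, 0.3]
gripper_width: 0.0
```

```bash
python3 - <<'E'
from h import *
go((.567,.190,.053),6.8)
save('side','side1.png'); im=cv2.imread('pics/side1.png')
cv2.imwrite('pics/side1c.png',cv2.resize(im[90:250,230:430],None,fx=3.6,fy=3.6,interpolation=cv2.INTER_CUBIC))
E
```

```text
t 1.6 pos [0.5646 0.1919 0.1022] yaw 6.71 tilt [-1.    -0.001 -0.004] F [-0.58  0.38  0.27] w 0.0 delta [ 0.0492 -0.0021  0.0023] rot x -0.09
```

View pics/side1c.png

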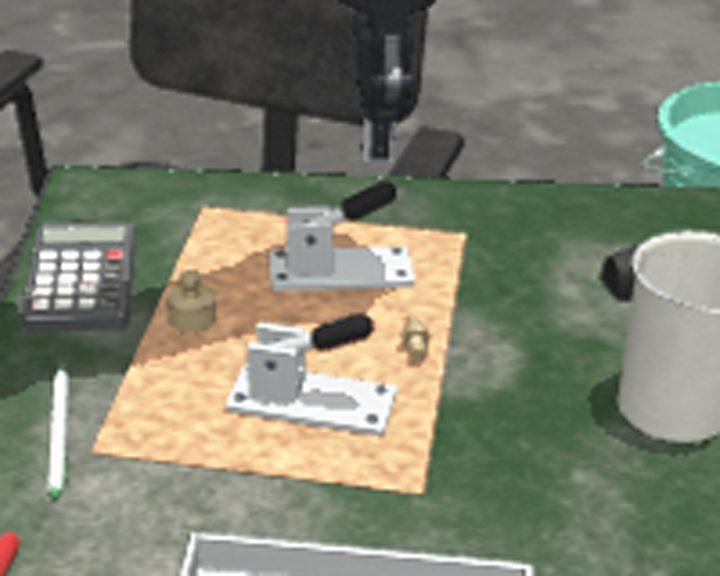

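The side crop shows the fingertip at (377,158), directly above the rear clamp's grip at (369,200). Pressing now.

>>> step_arm --rotation '[[0,0,0],[0,0,0],[0,0,0],[0,0,0],[0,0,0]]' --delta_pos '[[0.008,0,0],[0.016,0,0],[0.022,0,0],[0.026,0,0],[0.03,0,0]]' --jaw '[-1,-1,-1,-1,-1]'

```text
time: 2.15
ee_pos: [0.567, 0.1933, 0.077]
ee_rot: [[0.003, -0.117, 0.993], [0.001, 0.993, 0.117], [-1.0, 0.001, 0.003]]
contact_force: [-9.6, -4.1, 55.2]
gripper_width: 0.001
```

```bash
python3 -c "
from h import *
go((.567,.190,.053),6.8)"
```

```text
t 2.15 pos [0.567  0.1933 0.077 ] yaw 6.73 tilt [-1.     0.001  0.003] F [-9.59 -4.12 55.18] w 0.001 delta [ 0.024  -0.0033 -0.0005] rot x -0.07
```

The force is 55 N at z = 0.077, a dead stop after the play, so clamp A (rear) looks seized. I'll retreat and flex B as well.

>>> step_arm --rotation '[[0,0,0],[0,0,0],[5,0,0],[10,0,0],[16.9,0,0]]' --delta_pos '[[-0.02,0,0],[-0.05,0,0],[-0.05,-0.045,-0.01],[-0.05,-0.09,-0.02],[-0.05,-0.13,-0.03]]' --jaw '[-1,-1,-1,-1,-1]'

```text
time: 2.65
ee_pos: [0.551, 0.0583, 0.125]
ee_rot: [[0.001, 0.18, 0.984], [-0.0, 0.984, -0.18], [-1.0, -0.0, 0.001]]
contact_force: [1.2, -0.2, -0.1]
gripper_width: 0.001
```

```bash
python3 -c "
from h import *
go((.5506,.0174,.095),-10.2)"
```

```text
t 2.65 pos [0.551  0.0583 0.125 ] yaw -10.38 tilt [-1.    -0.     0.001] F [ 1.22 -0.15 -0.14] w 0.001 delta [ 0.0301 -0.0403  0.007 ] rot x -0.18
```

>>> step_arm --rotation '[[0,0,0],[0,0,0],[0,0,0],[0,0,0],[0,0,0]]' --delta_pos '[[0,-0.025,0.004],[0,-0.04,0.007],[0.015,-0.04,0.007],[0.03,-0.04,0.007],[0.03,-0.04,0.007]]' --jaw '[-1,-1,-1,-1,-1]'

```text
time: 3.15
ee_pos: [0.5504, 0.0202, 0.0932]
ee_rot: [[-0.002, 0.175, 0.985], [0.0, 0.985, -0.175], [-1.0, -0.0, -0.002]]
contact_force: [-0.2, 0.4, 0.6]
gripper_width: 0.002
```

>>> step_arm --rotation '[[0,0,0],[0,0,0],[0,0,0],[0,0,0],[0,0,0]]' --delta_pos '[[0.006,0,0],[0.012,0,0],[0.016,0,0],[0.02,0,0],[0.02,0,0]]' --jaw '[-1,-1,-1,-1,-1]'

```text
time: 3.65
ee_pos: [0.5509, 0.0196, 0.0742]
ee_rot: [[-0.0, 0.176, 0.984], [-0.0, 0.984, -0.176], [-1.0, -0.0, -0.0]]
contact_force: [0.1, 0.6, 0.2]
gripper_width: -0.002
```

>>> step_arm --rotation '[[0,0,0],[0,0,0],[0,0,0],[0,0,0],[0,0,0]]' --delta_pos '[[0.006,0,0],[0.011,0,0],[0.015,0,0],[0.018,0,0],[0.018,0,0]]' --jaw '[-1,-1,-1,-1,-1]'

```text
time: 4.15
ee_pos: [0.5505, 0.0195, 0.0559]
ee_rot: [[-0.001, 0.176, 0.984], [-0.0, 0.984, -0.176], [-1.0, -0.0, -0.001]]
contact_force: [0.1, 0.3, 0.4]
gripper_width: 0.0
```

```bash
python3 - <<'E'
from h import *
go((.5506,.0174,.053),-10.2)
save('side','side2.png'); im=cv2.imread('pics/side2.png')
cv2.imwrite('pics/side2c.png',cv2.resize(im[90:250,230:430],None,fx=3.6,fy=3.6,interpolation=cv2.INTER_CUBIC))
E
```

```text
t 4.15 pos [0.5505 0.0195 0.0559] yaw -10.16 tilt [-1.    -0.    -0.001] F [0.12 0.33 0.36] w 0.0 delta [ 0.0029 -0.002   0.0005] rot x 0.04
```

View pics/side2c.png

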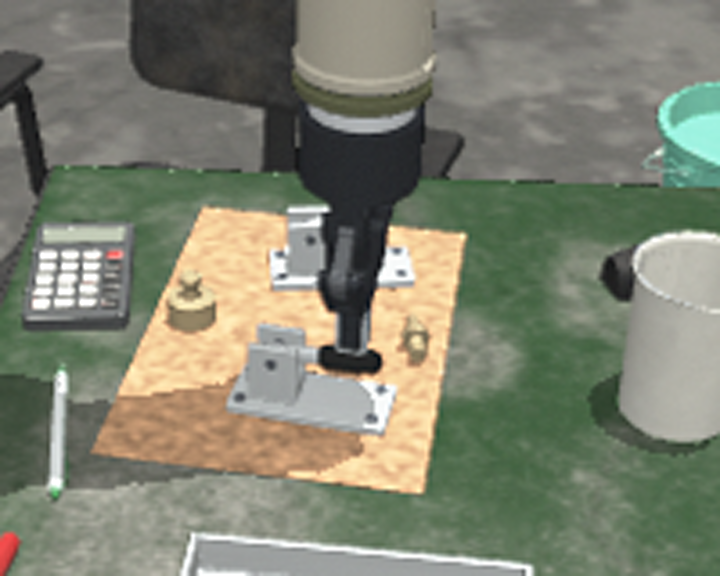

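Clamp B (front) has folded almost level under the finger, so B is free and A is seized. I'll press B home gently and then retreat.

>>> step_arm --rotation '[[0,0,0],[0,0,0],[0,0,0],[0,0,0],[0,0,0]]' --delta_pos '[[0.001,0,0],[0.002,0,0],[0.003,0,0],[0.004,0,0],[0.004,0,0]]' --jaw '[-1,-1,-1,-1,-1]'

```text
time: 4.7
ee_pos: [0.551, 0.0194, 0.0528]
ee_rot: [[0.0, 0.177, 0.984], [-0.0, 0.984, -0.177], [-1.0, -0.0, 0.0]]
contact_force: [-1.4, -0.2, 5.5]
gripper_width: -0.004
```

>>> step_arm --rotation '[[0,0,0],[0,0,0],[-4,0,0],[-10,0,0],[-17,0,0]]' --delta_pos '[[-0.03,0,0],[-0.07,0,0],[-0.11,0.03,0],[-0.11,0.075,0],[-0.11,0.12,-0.005]]' --jaw '[-1,-1,1,1,1]'

```text
time: 5.2
ee_pos: [0.5686, 0.1393, 0.1644]
ee_rot: [[0.004, -0.121, 0.993], [0.001, 0.993, 0.121], [-1.0, 0.0, 0.004]]
contact_force: [0.4, 0.9, 0.3]
gripper_width: 0.508
```

```bash
python3 - <<'E'
from h import *
go((.5152,.1835,.025),6.8)
im=save('top','top1.png')[:,:,::-1]
cv2.imwrite('pics/top1c.png',cv2.resize(im[170:285,172:328],None,fx=5,fy=5,interpolation=cv2.INTER_CUBIC))
E
```

```text
t 5.2 pos [0.5686 0.1393 0.1644] yaw 6.95 tilt [-1.     0.     0.004] F [0.41 0.95 0.29] w 0.508 delta [ 0.1392  0.0503 -0.0482] rot x 0.15
```

View pics/top1c.png

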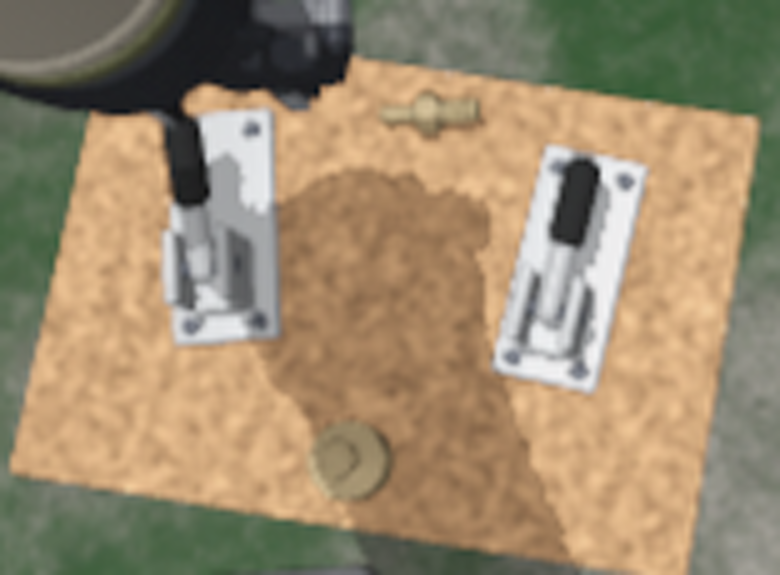

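Clamp A hasn't shifted and its arm is still raised. B's arm is down and its plate is unmoved. I'll go over A's bracket with the jaws open.

>>> step_arm --rotation '[[0,0,0],[0,0,0],[0,0,0],[0,0,0],[0,0,0]]' --delta_pos '[[0,0.02,-0.02],[0,0.04,-0.04],[0.01,0.0495,-0.0465],[0.03,0.0495,-0.0465],[0.04,0.0495,-0.0465]]' --jaw '[1,1,1,1,1]'

```text
time: 5.75
ee_pos: [0.5148, 0.1819, 0.121]
ee_rot: [[-0.001, -0.119, 0.993], [-0.001, 0.993, 0.119], [-1.0, -0.001, -0.001]]
contact_force: [-0.2, -0.4, 0.5]
gripper_width: 0.999
```

```bash
python3 -c "
from h import *
go((.5152,.1835,.025),6.8)"
```

```text
t 5.75 pos [0.5148 0.1819 0.121 ] yaw 6.86 tilt [-1.    -0.001 -0.001] F [-0.25 -0.42  0.48] w 0.999 delta [0.096  0.0016 0.0007] rot x 0.06
```

>>> step_arm --rotation '[[0,0,0],[0,0,0],[0,0,0],[0,0,0],[0,0,0]]' --delta_pos '[[0.02,0.0015,0],[0.045,0.0015,0],[0.07,0.0015,0],[0.085,0.0015,0],[0.092,0.0015,0]]' --jaw '[1,1,1,1,1]'

```text
time: 6.25
ee_pos: [0.5148, 0.1827, 0.0286]
ee_rot: [[-0.002, -0.118, 0.993], [-0.001, 0.993, 0.118], [-1.0, -0.001, -0.002]]
contact_force: [-0.4, -0.7, 0.2]
gripper_width: 1.002
```

>>> step_arm --rotation '[[0,0,0],[0,0,0],[0,0,0],[0,0,0],[0,0,0]]' --delta_pos '[[0.001,0,0],[0.001,0,0],[0.001,0,0],[0.001,0,0],[0.001,0,0]]' --jaw '[-1,-1,-1,-1,-1]' --squeeze 50

```text
time: 6.75
ee_pos: [0.5155, 0.1841, 0.0305]
ee_rot: [[0.002, -0.119, 0.993], [0.001, 0.993, 0.119], [-1.0, 0.001, 0.002]]
contact_force: [-0.5, 0.9, 6.0]
gripper_width: 0.341
```

>>> step_arm --rotation '[[0,0,0],[0,0,0],[0,0,0],[0,0,0],[0,0,0]]' --delta_pos '[[0,0,0],[0,0,0],[0,0,0],[0,0,0],[0,0,0]]' --jaw '[-1,-1,-1,-1,-1]'

```text
time: 7.25
ee_pos: [0.5155, 0.1841, 0.0306]
ee_rot: [[0.002, -0.119, 0.993], [0.001, 0.993, 0.119], [-1.0, 0.001, 0.002]]
contact_force: [-0.3, 0.5, 6.2]
gripper_width: 0.343
```

The grip reads 29 mm, which matches the bracket. Lifting.

>>> step_arm --rotation '[[0,0,0],[0,0,0],[0,0,0],[0,0,0],[0,0,0]]' --delta_pos '[[-0.008,0,0],[-0.025,0,0],[-0.055,0,0],[-0.09,0,0],[-0.125,0,0]]' --jaw '[-1,-1,-1,-1,-1]'

```text
time: 7.75
ee_pos: [0.5143, 0.1831, 0.156]
ee_rot: [[-0.001, -0.119, 0.993], [-0.001, 0.993, 0.119], [-1.0, -0.0, -0.001]]
contact_force: [0.0, 0.2, -3.8]
gripper_width: 0.339
```

```bash
python3 - <<'E'
from h import *
go((.5231,-.2113,.145),-4)
im=save('side','side3.png')[:,:,::-1]
cv2.imwrite('pics/side3c.png',cv2.resize(im[60:320,210:430],None,fx=2.3,fy=2.3,interpolation=cv2.INTER_CUBIC))
E
```

```text
t 7.75 pos [0.5143 0.1831 0.156 ] yaw 6.83 tilt [-1.    -0.    -0.001] F [ 0.    0.16 -3.82] w 0.339 delta [ 0.0112 -0.3927 -0.0382] rot x 10.83
```

View pics/side3c.png

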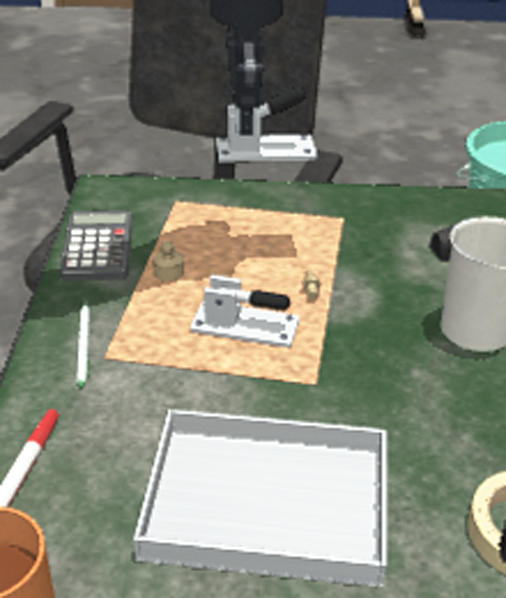

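The clamp hangs level in the grip (weight about 4 N) with its arm still raised. B stands on the mat with its arm down. I'll carry A over and cross-check the tray from its side-view rim corners, crop (168,410), (387,430), (382,580), (135,558).

>>> step_arm --rotation '[[2,0,0],[4,0,0],[6,0,0],[8,0,0],[10.8,0,0]]' --delta_pos '[[0,-0.03,-0.003],[0,-0.07,-0.007],[0,-0.115,-0.011],[0,-0.16,-0.0155],[0,-0.205,-0.02]]' --jaw '[-1,-1,-1,-1,-1]'

```text
time: 8.3
ee_pos: [0.5189, -0.0241, 0.1549]
ee_rot: [[0.0, 0.07, 0.998], [-0.0, 0.998, -0.07], [-1.0, -0.0, 0.0]]
contact_force: [1.3, 0.0, -2.7]
gripper_width: 0.34
```

```bash
python3 - <<'E'
from h import *
w=np.array([plane('side',(210+a/2.3-.3,60+b/2.3-.3),.03) for a,b in((168,410),(387,430),(382,562),(137,542))])
print(w.round(3),w.mean(0))
go((.5231,-.2113,.1),-4)
E
```

```text
[[ 0.457 -0.138  0.03 ]
 [ 0.658 -0.154  0.03 ]
 [ 0.642 -0.298  0.03 ]
 [ 0.449 -0.288  0.03 ]] [ 0.55139917 -0.21952275  0.03      ]
t 8.3 pos [ 0.5189 -0.0241  0.1549] yaw -4.03 tilt [-1. -0.  0.] F [ 1.33  0.04 -2.73] w 0.34 delta [ 0.0549 -0.1864  0.0173] rot x -0.03
```

>>> step_arm --rotation '[[0,0,0],[0,0,0],[0,0,0],[0,0,0],[0,0,0]]' --delta_pos '[[0,-0.04,0.004],[0,-0.08,0.008],[0,-0.12,0.012],[0,-0.16,0.016],[0,-0.19,0.019]]' --jaw '[-1,-1,-1,-1,-1]'

```text
time: 8.8
ee_pos: [0.5244, -0.2162, 0.1548]
ee_rot: [[-0.0, 0.071, 0.997], [-0.001, 0.997, -0.071], [-1.0, -0.001, -0.0]]
contact_force: [1.0, 0.0, -4.1]
gripper_width: 0.341
```

>>> step_arm --rotation '[[0,0,0],[0,0,0],[0,0,0],[0,0,0],[0,0,0]]' --delta_pos '[[0.02,0,0],[0.05,0,0],[0.08,0,0],[0.1,0,0],[0.11,0,0]]' --jaw '[-1,-1,-1,-1,-1]'

```text
time: 9.3
ee_pos: [0.5242, -0.2129, 0.043]
ee_rot: [[-0.003, 0.069, 0.998], [0.001, 0.998, -0.069], [-1.0, 0.001, -0.003]]
contact_force: [0.7, -0.6, -4.0]
gripper_width: 0.341
```

```bash
python3 - <<'E'
from h import *
go((.525,-.215,.0305),-4)
im=save('side','side4.png')[:,:,::-1]
cv2.imwrite('pics/side4c.png',cv2.resize(im[120:340,230:430],None,fx=2.7,fy=2.7,interpolation=cv2.INTER_CUBIC))
E
```

```text
t 9.3 pos [ 0.5242 -0.2129  0.043 ] yaw -3.96 tilt [-1.     0.001 -0.003] F [ 0.68 -0.59 -4.01] w 0.341 delta [ 0.0125 -0.002   0.001 ] rot x 0.04
```

View pics/side4c.png

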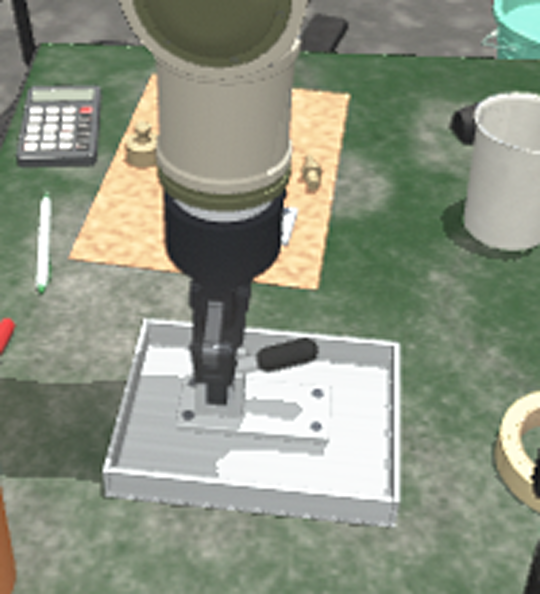

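The clamp hovers level inside the tray walls, near the middle. Lowering the last 12 mm.

>>> step_arm --rotation '[[0,0,0],[0,0,0],[0,0,0],[0,0,0],[0,0,0]]' --delta_pos '[[0.003,0,0],[0.006,0,0],[0.009,0,0],[0.011,0,0],[0.011,0,0]]' --jaw '[-1,-1,-1,-1,-1]'

```text
time: 9.85
ee_pos: [0.5254, -0.2132, 0.0337]
ee_rot: [[0.0, 0.069, 0.998], [-0.0, 0.998, -0.069], [-1.0, -0.0, 0.0]]
contact_force: [-0.6, 1.0, -3.2]
gripper_width: 0.341
```

>>> step_arm --rotation '[[0,0,0],[0,0,0],[0,0,0],[0,0,0],[0,0,0]]' --delta_pos '[[0.001,0,0],[0.002,0,0],[0.003,0,0],[0.003,0,0],[0.003,0,0]]' --jaw '[-1,-1,-1,-1,-1]'

```text
time: 10.35
ee_pos: [0.5254, -0.2132, 0.0306]
ee_rot: [[0.0, 0.069, 0.998], [-0.0, 0.998, -0.069], [-1.0, -0.0, 0.0]]
contact_force: [-0.3, 0.0, -1.1]
gripper_width: 0.338
```

>>> step_arm --rotation '[[0,0,0],[0,0,0],[0,0,0],[0,0,0],[0,0,0]]' --delta_pos '[[0.0005,0,0],[0.0005,0,0],[0.0005,0,0],[0.0005,0,0],[0.0005,0,0]]' --jaw '[-1,0.6,0.6,0.6,0.6]'

```text
time: 10.85
ee_pos: [0.5255, -0.2132, 0.03]
ee_rot: [[0.0, 0.069, 0.998], [-0.0, 0.998, -0.069], [-1.0, -0.0, 0.0]]
contact_force: [0.9, 0.1, -0.3]
gripper_width: 0.799
```

>>> step_arm --rotation '[[0,0,0],[0,0,0],[0,0,0],[0,0,0],[0,0,0]]' --delta_pos '[[-0.005,0,0],[-0.03,0,0],[-0.07,0,0],[-0.12,0,0],[-0.17,0,0]]' --jaw '[0.6,0.6,0.6,0.6,0.6]'

```text
time: 11.35
ee_pos: [0.5248, -0.213, 0.2019]
ee_rot: [[-0.001, 0.069, 0.998], [0.0, 0.998, -0.069], [-1.0, 0.0, -0.001]]
contact_force: [0.6, -0.5, 0.1]
gripper_width: 0.8
```

>>> step_arm --rotation '[[0,0,0],[0,0,0],[0,0,0],[0,0,0],[0,0,0]]' --delta_pos '[[-0.02,0,0],[-0.04,0,0],[-0.06,0,0],[-0.07,0,0],[-0.07,0,0]]' --jaw '[0.6,0.6,0.6,0.6,0.6]'

```text
time: 11.85
ee_pos: [0.5258, -0.2134, 0.2714]
ee_rot: [[0.002, 0.069, 0.998], [-0.001, 0.998, -0.069], [-1.0, -0.001, 0.002]]
contact_force: [-0.7, 0.0, 0.4]
gripper_width: 0.802
```

```bash
python3 - <<'E'
from h import *
go((.525,-.215,.0305),-4)
im=save('side','side5.png')[:,:,::-1]
cv2.imwrite('pics/side5c.png',cv2.resize(im[120:340,230:430],None,fx=2.7,fy=2.7,interpolation=cv2.INTER_CUBIC))
E
```

```text
t 11.85 pos [ 0.5258 -0.2134  0.2714] yaw -3.97 tilt [-1.    -0.001  0.002] F [-0.7   0.04  0.36] w 0.802 delta [ 0.2409 -0.0015 -0.0013] rot x 0.03
```

View pics/side5c.png

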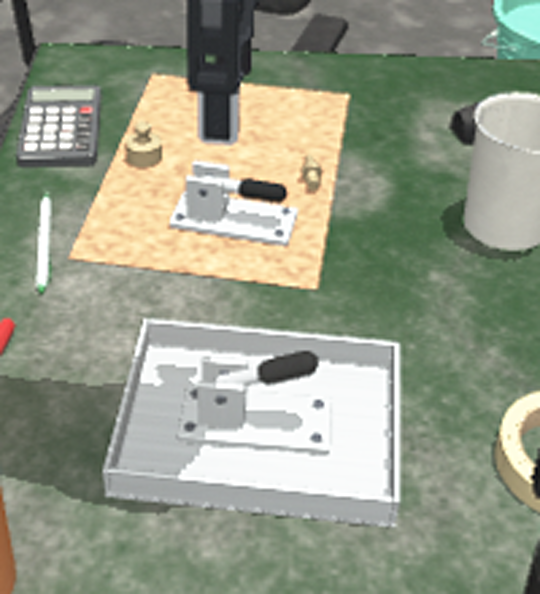

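The seized clamp stands flat in the tray with its arm still raised. The free one stands on the mat with its arm level. The weight and fitting are where they were, and the gripper is clear.

```bash
python3 -c "
from h import *
print(job.hand_in())"
```

```text
the job is handed in; nothing more can be done
None
```

I flexed both clamps, then stood the seized one upright in the repair tray and left the free one on the stock mat with its arm down. The job was handed in at about 12 s of the 48 s allowed.

- **Seized clamp (farther left, rear in the side view):** its arm stopped dead after the play, with 55 N on the tool at z = 0.077 m. I pressed harder than was needed, but stayed below the 120 N wrist limit.
- **Free clamp:** its arm folded to level, with the fingertip at z = 0.053 m and 5.5 N at the end stop.
- **Last check:** the final side picture and force reading, taken with the gripper raised clear, show:
  - The seized clamp is flat inside the tray with its arm still raised.
  - The free clamp's arm is down.
  - The weight and the fitting are unmoved.
- **Disagreements:** the tray centre came out about 7 mm apart in the two views (mostly in y), so I used roughly the middle. While gripping the bracket, the tool sat about 3 mm higher than commanded, with 6 N upward on it. The clamp still came up level.

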